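# Make room in the paint box and pack the flask

## Task

Pack the artist's paint box: without lifting them, slide the tin and the jar that stand in it apart towards its ends until there is room, then pick up the white flask from the table and lower it gently, upright, into the gap. At the end tin, jar and flask must all stand flat on the box floor; leave the water cup and the brush pot where they are.

Things in the scene. Friction and masses are not known exactly. Their poses are not given: they have to be found in the camera images.
- paintbox: Open plywood box, fixed to the table: 98 x 240 mm outside (x by y), 50 mm high; walls and floor 8 mm, so inside 82 mm (x) by 224 mm (y). Origin: centre of its underside; y runs along its length. Tin and jar stand in a row along y, one near each end (either order), 8 to 30 mm off the end walls, 44 to 80 mm apart (100 mm with both at the walls). Too narrow for the flask crosswise.
- tin: Closed metal tin, loose in the box: 72 mm (its x, across the box) by 64 mm (its y, along the box), 42 mm high, about 0.2 kg. Origin: centre of its underside, z up.
- jar: Round clear jar with a black lid, loose in the box: 60 mm diameter, 65 mm high, about 0.2 kg. Origin: centre of its underside, z up.
- flask: White flat-sided flask with a round black cap, standing on the table: body 50 mm (its x) by 88 mm (its y) by 80 mm high, cap 30 mm diameter and 22 mm high on top (102 mm in all), about 0.3 kg. Origin: centre of its underside, z up. It fits the box only with its y axis along the box's y axis (either way round).
- cup: Empty clear plastic water cup, 84 mm across at the rim, 100 mm high, standing loose beside the work; bystander. Origin: centre of its underside.
- brushpot: White ceramic pot with brushes, 76 mm across, 200 mm high with the brushes, standing loose beside the work; bystander. Origin: centre of its underside.
Mind the look-alikes: they are no part of the job. Leave any green or yellow look-alike of the jar alone.

How it is judged (in metres and radians):
At the end, for the whole second after the job is handed in: Tin, jar and flask all stand at rest inside the paint box: each underside within 4 mm of the box floor, tilted less than 0.08 rad, centre within the inside of the box (x of tin in the frame of paintbox between -0.041 and 0.041 m and y of tin in the frame of paintbox between -0.112 and 0.112 m and z of each of tin, jar, flask in the frame of paintbox below 0.012 m and angle between each of tin, jar, flask's own z axis and vertical below 0.08 rad and linear speed of each of tin, jar, flask below 0.02 m/s and x of jar in the frame of paintbox between -0.041 and 0.041 m and y of jar in the frame of paintbox between -0.112 and 0.112 m and x of flask in the frame of paintbox between -0.041 and 0.041 m and y of flask in the frame of paintbox between -0.112 and 0.112 m); the robot touches nothing.
It fails at once if the tin or the jar is lifted off the box floor (more than 15 mm) or toppled (z of any of tin, jar in the frame of paintbox above 0.023 m or angle between any of tin, jar's own z axis and vertical above 0.5 rad).
It fails at once if the flask is dropped: it nears the box floor (last 12 mm) faster than 0.45 m/s (z of flask in the frame of paintbox below 0.02 m and x of flask in the frame of paintbox between -0.041 and 0.041 m and y of flask in the frame of paintbox between -0.112 and 0.112 m and linear speed of flask above 0.45 m/s).
It fails at once if the cup or the brush pot is moved more than 30 mm (distance of any of cup, brushpot from where it was at the start of the episode above 0.03 m).
It also fails if it takes over 53 s, if anything falls off the work surface, if the arm or the gripper's body presses on something with over 40 N, if the wrist force passes 120 N, or if a joint passes its speed limit or range.

## Robot

A 6-joint arm with a two-finger parallel gripper is mounted at the origin on the work surface. World frame = base frame: x ahead of the robot, y to its left, z up, the work surface at z = 0. Lengths are in mm, angles in rad, forces in N, time in s.
With the tool pointing down it reaches from about 300 to 775 mm from the base axis. Payload 14.6 kg.
Tool frame: the origin (TCP) lies between the finger pads; the fingertips stand 22 mm ahead of it and the grasp point (between the pads) lies 3 mm ahead of it (manip.tcp_to_tips is the distance from the TCP to the fingertips, in mm); y points along the fingers, z is the direction in which the jaws open and shut, and the axes are right-handed (so a half turn about y gives the same grasp; the last joint's range is limited). The gripper opens to 94 mm and grips with 3 to 60 N. Pads are 16 mm wide; open, the fingers measure 119 mm over their backs; the gripper's body (75 mm by 177 mm) begins 78 mm behind the grasp point.
Start: joints at [1.265, 0.3, 1.521, -0, 1.321, -0.067], TCP at [130.093, 534.383, 227.446] pointing down, gripper open.
Joint ranges: [-3.03, 3.03], [-0.79, 2.21], [0.23, 2.52], [-1.04, 4.18], [0, 3.07], [-2.55, 2.55]. Speed limits (rad/s): [2.22, 2.22, 2.57, 3.14, 3.14, 3.14].

## Interface

Orientations are given as [roll, pitch, yaw] about the fixed x, y, z axes, in that order (R = Rz(yaw) Ry(pitch) Rx(roll)).
In Python, from cell import manip gives the robot as it stands.
- The arm moves only by the shell command python3 -m jog 'ROWS' [OPENING] [FORCE]. ROWS is JSON, one flat list of numbers, 6 for each row, row after row: the shift along the tool's x, y, z in mm, then the turn, a rotation vector about the tool's x, y, z in degrees. A call has 1 to 10 rows; each row is the pose to reach, as a shift and turn from the pose commanded when the call began, along the tool's axes at that moment; what a row does not reach only later rows make up. A row lasts 1/12 s, in which the tool goes at most 41.7 mm and 7.16 degrees, less where a joint would pass 70% of its speed; a pose out of reach is approached as far as the arm can. A call with a gripper value outside its range is refused whole. OPENING is the finger opening in mm, from 0 to 94, set as the call begins (- or left out, the last holds). The fingers move at their own pace and stop on an object; FORCE is the grip in N (left out, the last holds). Time passes only in rows, so rows that repeat a pose let the fingers close. It gives the time, the measured TCP pose, the force and the opening at its end, in the units of the state.
- manip.read_state(): the state, without advancing time (a new reading comes with each control period).
- manip.camera(name): name is "scene" or "top"; returns a dict with "img" (420x560x3 uint8, red, green, blue), "intrinsics" (3x3 intrinsics, pixels), "k1" (the pictures are not rectified: a ray, as slopes to the right and down, at radius r is drawn at 1 + k1 r^2 times it, then the intrinsics apply), "origin" and "orientation" of the camera in the world. Camera axes: x right, y down, z forward; pixel columns grow to the right and rows downward; lengths in mm; the calibration is good to about 2 mm. A picture is of the moment at which its call begins. There is no depth.
- manip.sign_off(): hands the job in, once; it reports no verdict.
Trained networks look in a picture, given as the dict that the camera call returned (one of the last four; its "shot" number tells which), for a name from the list of things; names that differ only in an ending like _2 or _b are one class to them, and where a whole thing is asked for, a point or a joint stands for the part that bears it (a point fixed in the world has none). Each returns a list of dicts, best first, with "score" (0 to 1); they miss things now and then, are a little off and sometimes report something else, mostly with a low value. They report only what shows in the picture. A call takes as long as a camera call. They do not tell look-alikes from the thing itself.
- manip.masks_of(thing, picture): "pixels" (420x560 bool, what is visible of it) and "xy" ([column, row] in pixels, amid what is visible of it).
- manip.tip_of(thing, picture): "xy" ([column, row] in pixels: a listed point, or the origin of a listed thing).
The state is a dict: "clock": time; "joints": joint angles; "qd": joint speeds; "effort": joint torques, N m; "eef_pos": TCP position; "eef_rot": TCP orientation; "wrist_force": force on the tool from outside, world axes, zero at the start; "moment": the same for the moment, N m; "finger_gap": finger opening in mm.
Only numpy, scipy, OpenCV 4.12 (cv2) and the standard library are available. Lean on these libraries where they do the work, as an engineer would, in place of code of your own. Each camera call takes 0.05 s, during which the arm holds its last target.

## Working session

There is one attempt and no reset: what is moved stays moved. The work goes in short steps, Python scripts to look and compute and a shell command to move; the robot and the scene stay as the last step left them, time stands still between calls to the robot, and variables do not carry over. Pictures are saved under pics/ and viewed, and the job is handed in when it is done.

```bash
mkdir -p pics; ls
python3 - <<'E'
from cell import manip
import cv2,numpy as np
s=manip.read_state(); print(s)
for n in("scene","top"):
    c=manip.camera(n); print(n,c["intrinsics"],c["k1"],c["origin"],c["orientation"],c["shot"])
    cv2.imwrite(f"pics/{n}0.png",c["img"][...,::-1])
    for t in("paintbox","tin","jar","flask","cup","brushpot"):
        for m in manip.masks_of(t,c): print(t,"mask",m["score"],m["xy"],m["pixels"].sum())
        for m in manip.tip_of(t,c): print(t,"tip",m["score"],m["xy"])
E
```

```text
pics
{'clock': 0.0, 'joints': array([ 1.26543400e+00,  3.00467901e-01,  1.52160052e+00, -4.17167692e-05,
        1.32069989e+00, -6.66149384e-02]), 'qd': array([-9.50030744e-05, -5.63068664e-04,  2.43161878e-04,  4.48113264e-04,
       -1.70803318e-03, -1.96055002e-03]), 'effort': array([-1.57891176e-03, -5.31804407e+01, -3.52748144e+01,  7.07406714e-02,
        2.44121114e-02, -7.84901999e-05]), 'eef_pos': array([130.01361043, 534.15894854, 226.87984951]), 'eef_rot': array([-1.57197206e+00,  3.79409674e-05, -2.38737060e-01]), 'wrist_force': array([ 0.33488775, -0.57032642,  0.16951335]), 'moment': array([ 0.00651055,  0.05082331, -0.01413385]), 'finger_gap': 94.02754145101959}
scene [[539.56836754   0.         284.80782637]
 [  0.         539.56836754 202.70359226]
 [  0.           0.           1.        ]] -0.00926650497226806 [1014.11459344 -619.54447717 1124.15351501] [-2.53051488  0.00893083  0.57791165] 1
paintbox mask 0.88 [314.3, 168.5] 2274
paintbox tip 0.91 [313.7, 169.9]
tin mask 0.77 [297.8, 176.7] 764
tin mask 0.21 [344.7, 88.6] 1098
tin tip 0.74 [300.6, 182.8]
jar mask 
[... 637 characters left out ...]
572225 [ 483.24207442   -6.09663503 1212.15889929] [-3.05613889  0.0117651  -1.54816668] 2
paintbox mask 0.61 [220.5, 198.8] 1878
paintbox tip 0.87 [228.4, 201.9]
tin mask 0.77 [246.4, 208.6] 620
jar mask 0.9 [191.9, 151.9] 433
jar mask 0.75 [217.7, 253.5] 381
jar mask 0.6 [160.0, 183.4] 419
jar mask 0.6 [184.9, 252.4] 420
jar mask 0.56 [206.5, 192.9] 396
jar tip 0.83 [192.3, 155.7]
jar tip 0.77 [219.2, 251.2]
jar tip 0.74 [209.4, 196.9]
jar tip 0.69 [186.7, 251.2]
flask mask 0.9 [353.4, 216.6] 641
flask mask 0.33 [436.3, 225.9] 949
flask tip 0.91 [350.4, 220.7]
cup mask 0.97 [129.8, 220.3] 912
cup tip 0.63 [142.0, 221.2]
brushpot mask 0.83 [439.8, 223.1] 908
brushpot tip 0.56 [426.4, 225.9]
```

Run:
```python
import cv2
a=cv2.imread("pics/top0.png"); cv2.imwrite("pics/top0c.png",cv2.resize(a[120:290,90:480],None,fx=2.05,fy=2.05,interpolation=cv2.INTER_CUBIC))
a=cv2.imread("pics/scene0.png"); cv2.imwrite("pics/scene0c.png",cv2.resize(a[50:370,100:440],None,fx=1.85,fy=1.85,interpolation=cv2.INTER_CUBIC))
```

```text
(no output)
```

View pics/top0c.png

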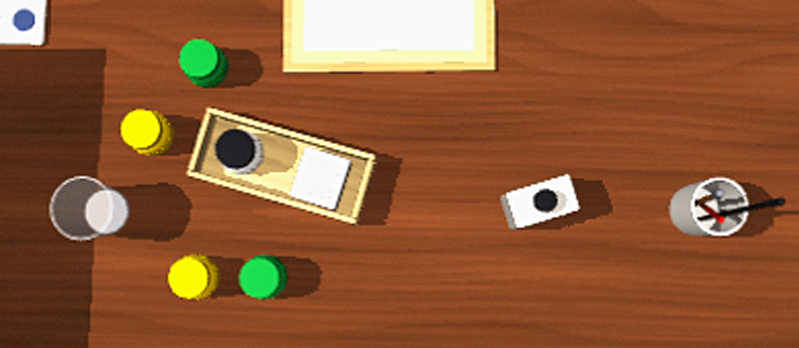

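View pics/scene0c.png

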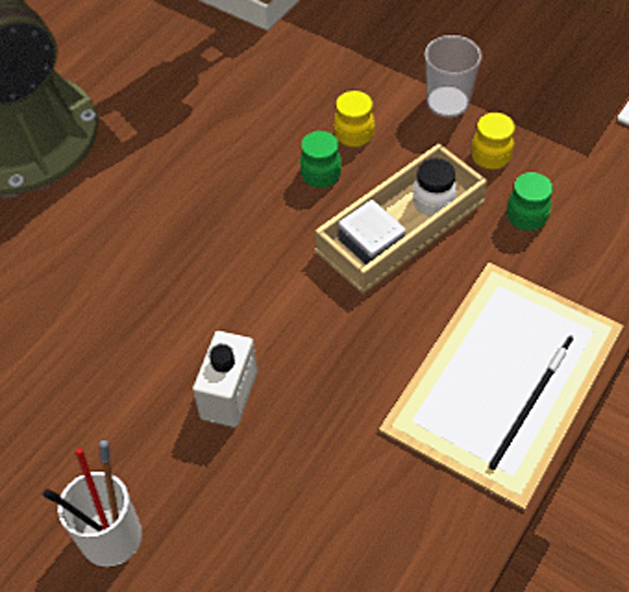

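```bash
cat > h.py <<'E'
import numpy as np,cv2
from scipy.spatial.transform import Rotation as R
def rot(c): return R.from_euler("xyz",c["orientation"]).as_matrix()
def proj(c,P):
    P=np.atleast_2d(P); d=(P-c["origin"])@rot(c); s=d[:,:2]/d[:,2:]
    s=s*(1+c["k1"]*(s**2).sum(1,keepdims=True)); K=c["intrinsics"]
    return s*[K[0,0],K[1,1]]+[K[0,2],K[1,2]]
def plane(c,uv,z):
    uv=np.atleast_2d(uv).astype(float);K=c["intrinsics"]
    m=(uv-[K[0,2],K[1,2]])/[K[0,0],K[1,1]]; s=m.copy()
    for _ in range(20): s=m/(1+c["k1"]*(s**2).sum(1,keepdims=True))
    d=np.c_[s,np.ones(len(s))]@rot(c).T
    return c["origin"]+d*((z-c["origin"][2])/d[:,2:])
def boxpts(x,y,a,w,l,zs):
    q=np.array([[-w,-l],[w,-l],[w,l],[-w,l]])/2
    r=np.array([[np.cos(a),-np.sin(a)],[np.sin(a),np.cos(a)]])
    q=q@r.T+[x,y]
    return np.vstack([np.c_[q,np.full(4,z)] for z in zs])
def cyl(x,y,r,zs):
    t=np.linspace(0,2*np.pi,32,endpoint=False)
    return np.vstack([np.c_[x+r*np.cos(t),y+r*np.sin(t),0*t+z] for z in zs])
def sil(c,P,S=4):
    hull=cv2.convexHull(proj(c,P).astype(np.float32))
    m=np.zeros((420*S,560*S),np.uint8); cv2.fillConvexPoly(m,np.round((hull+.5)*S-.5).astype(np.int32),1)
    return cv2.resize(m.astype(np.float32),(560,420),interpolation=cv2.INTER_AREA)
E
python3 - <<'E'
from cell import manip
from h import *
from scipy.optimize import minimize
cs={n:manip.camera(n) for n in("scene","top")}
T=cs["top"];S=cs["scene"]
for n,uvT,z in(("jarlid",(206.5,192.9),65),("box",(228.4,201.9),0),("tin",(246.4,208.6),42),("flask cap",(356,218),102),("flask",(350.4,220.7),0),("cup",(142,221.2),0),("pot",(426.4,225.9),0)):
    print(n,plane(T,uvT,z)[0].round(0))
def best(t,c): return manip.masks_of(t,c)[0]["pixels"].astype(np.float32)
def fit(msk,pts,x0,names=("scene","top")):
    def f(p):
        return sum(1-np.minimum(sil(cs[n],pts(p)),msk[n]).sum()/np.maximum(sil(cs[n],pts(p)),msk[n]).sum() for n in names)
    r=min((minimize(f,np.array(x0)+[0,0,da],method="Nelder-Mead",options=dict(initial_simplex=np.array(x0)+[0,0,da]+np.array([[0,0,0],[8,0,0],[0,8,0],[0,0,.15]]),maxiter=150)) for da in(-.2,0,.2)),key=lambda r:r.fun)
    return r.x,r.fun
k={"flask":lambda p:np.vstack([boxpts(*p,50,88,[0,80]),cyl(p[0],p[1],15,[80,102])]),"paintbox":lambda p:boxpts(*p,98,240,[0,50])}
x0={"flask":[*plane(T,(350.4,220.7),0)[0][:2],.25],"paintbox":[*plane(T,(228.4,201.9),0)[0][:2],-.3]}
for t in k:
    m={n:best(t,cs[n]) for n in cs}
    for nm in(("scene","top"),("top",),("scene",)):
        print(t,nm,*fit(m,k[t],x0[t],nm))
np.save("cams.npy",cs,allow_pickle=True)
E
```

```text
jarlid [611. 217.  65.]
box [594. 165.   0.]
tin [572. 108.  42.]
flask cap [ 549. -187.  102.]
flask [ 547. -187.    0.]
cup [532. 416.   0.]
pot [ 537. -408.    0.]
flask ('scene', 'top') [ 5.49189202e+02 -1.86661785e+02  3.06634703e-01] 0.17820608615875244
flask ('top',) [ 5.50272129e+02 -1.85503365e+02  3.07114959e-01] 0.06306630373001099
flask ('scene',) [ 5.48368310e+02 -1.89012106e+02  3.59943677e-01] 0.06656783819198608
paintbox ('scene', 'top') [ 5.92823663e+02  1.61981116e+02 -2.62709090e-01] 0.727097749710083
paintbox ('top',) [ 5.94745250e+02  1.63184605e+02 -2.56777386e-01] 0.3556849956512451
paintbox ('scene',) [ 5.91256792e+02  1.61412942e+02 -2.61188418e-01] 0.3538629412651062
```

Run:
```python
from cell import manip
from h import *
from scipy.optimize import minimize
cs=np.load("cams.npy",allow_pickle=True).item()
cs={n:manip.camera(n) for n in cs}
m={}
for n in cs:
    p=(manip.masks_of("paintbox",cs[n])[0]["pixels"]).astype(np.uint8)
    k,l,st,_=cv2.connectedComponentsWithStats(p); p=(l==1+st[1:,4].argmax()).astype(np.uint8)
    h=cv2.convexHull(cv2.findNonZero(p)); q=np.zeros_like(p); cv2.fillConvexPoly(q,h,1); m[n]=q.astype(np.float32)
def fit(pts,x0,names):
    def f(p): return sum(1-np.minimum(sil(cs[n],pts(p)),m[n]).sum()/np.maximum(sil(cs[n],pts(p)),m[n]).sum() for n in names)
    r=minimize(f,x0,method="Nelder-Mead",options=dict(initial_simplex=np.array(x0)+np.array([[0,0,0],[8,0,0],[0,8,0],[0,0,.1]]),maxiter=200)); return r.x,r.fun
f=lambda p:boxpts(*p,98,240,[0,50])
for nm in(("scene","top"),("top",),("scene",)):
    r=fit(f,[593,162,-.26],nm); print(nm,r)
    if len(nm)==2: B=r[0]
# overlays
F=[549.3,-187,.31]
def w(b,x,y): c,s=np.cos(b[2]),np.sin(b[2]); return b[0]+c*x-s*y,b[1]+s*x+c*y
for n,(x0,y0,x1,y1,sc) in {"top":(170,160,290,250,6),"scene":(240,110,370,215,6)}.items():
    c=cs[n]; im=cv2.resize(c["img"][y0:y1,x0:x1,::-1].copy(),None,fx=sc,fy=sc,interpolation=cv2.INTER_CUBIC)
    def dr(P,col): cv2.polylines(im,[np.round((proj(c,P)+.5-[x0,y0])*sc).astype(np.int32)],True,col,1)
    dr(boxpts(*B,98,240,[50]),(0,0,255));dr(boxpts(*B,82,224,[50]),(0,255,0));dr(boxpts(*B,82,224,[8]),(255,0,255))
    for yy in(60,80): dr(cyl(*w(B,0,yy-10),30,[73]),(255,0,0))
    for yy in(-60,): dr(boxpts(*w(B,0,yy),B[2],72,64,[50]),(255,0,0))
    cv2.imwrite(f"pics/ov_{n}.png",im)
```

```text
('scene', 'top') (array([ 5.92580757e+02,  1.63028362e+02, -2.55559449e-01]), np.float64(0.0731387734413147))
('top',) (array([ 5.94388503e+02,  1.63780993e+02, -2.52153742e-01]), np.float64(0.03432983160018921))
('scene',) (array([ 5.91700709e+02,  1.62445120e+02, -2.63732722e-01]), np.float64(0.019041597843170166))
```

View pics/ov_top.png

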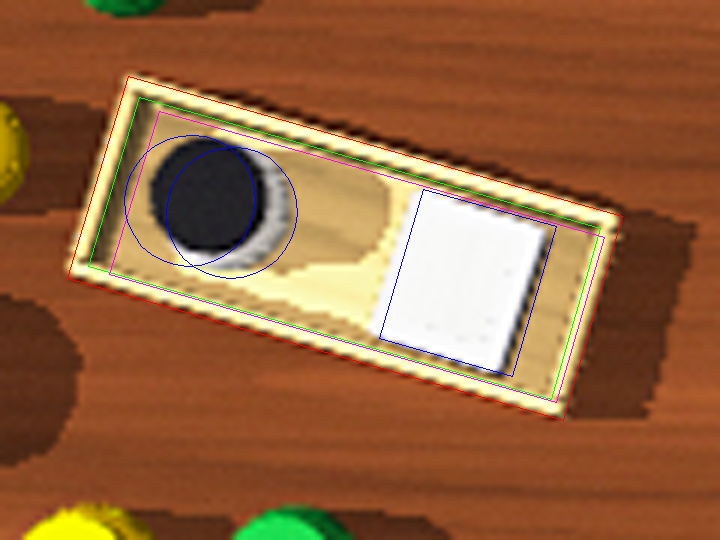

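View pics/ov_scene.png

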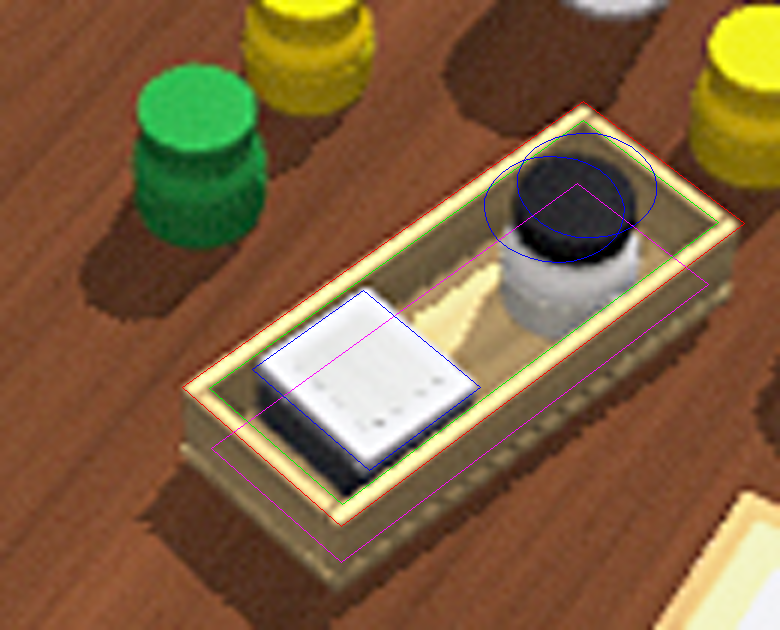

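```bash
cat >> h.py <<'E'
B=np.array([592.6,163.0,-.256]); F=np.array([549.3,-187,.31])
def w(b,x,y): c,s=np.cos(b[2]),np.sin(b[2]); return b[0]+c*x-s*y,b[1]+s*x+c*y
def shift(s,tgt,yaw):
    M=R.from_euler("xyz",s["eef_rot"]); N=R.from_euler("xyz",[-np.pi/2,0,yaw])
    d=M.inv().apply(np.array(tgt)-s["eef_pos"]); t=(M.inv()*N).as_rotvec(degrees=True)
    print("pos",s["eef_pos"].round(1),"yaw",round(s["eef_rot"][2],3),"shift",d.round(1),"turn",t.round(2),"f",s["wrist_force"].round(1),"gap",round(s["finger_gap"],1),"t",s["clock"])
E
python3 - <<'E'
from h import *
from cell import manip
s=manip.read_state(); shift(s,[*w(B,0,3),120],-.256)
E
```

```text
pos [130.1 534.4 227.4] yaw -0.239 shift [ 537.3  107.5 -248.4] turn [ 0.    0.99 -0.  ] f [ 0.2 -0.6  0.8] gap 93.8 t 1.8
```

```bash
python3 -m jog '[537,60,-248,0,1,0,537,60,-248,0,1,0,537,60,-248,0,1,0,537,60,-248,0,1,0,537,60,-248,0,1,0,537,60,-248,0,1,0,537,60,-248,0,1,0,537,60,-248,0,1,0,537,60,-248,0,1,0,537,60,-248,0,1,0]' 0 20
python3 - <<'E'
from h import *
from cell import manip
s=manip.read_state(); shift(s,[*w(B,0,3),120],-.256)
E
```

```text
clock: 2.63
eef_pos: [456.0, 274.9, 185.4]
eef_rot: [-1.571, -0.0, -0.256]
wrist_force: [0.3, 0.2, 0.7]
finger_gap: 30.7
pos [456.  274.9 185.4] yaw -0.256 shift [160.5  65.4 -70.6] turn [-0.02 -0.02  0.02] f [0.3 0.2 0.7] gap 30.7 t 2.6333
```

```bash
python3 -m jog '[40,16,-18,0,0,0,80,32,-35,0,0,0,115,48,-52,0,0,0,140,58,-62,0,0,0,150,62,-67,0,0,0,150,62,-67,0,0,0,150,62,-67,0,0,0,150,62,-67,0,0,0]'
python3 - <<'E'
from h import *
from cell import manip
s=manip.read_state(); shift(s,[*w(B,0,3),120],-.256)
c=manip.camera("scene");x0,y0,x1,y1=240,60,370,200
cv2.imwrite("pics/s1.png",cv2.resize(c["img"][y0:y1,x0:x1,::-1],None,fx=5,fy=4.2,interpolation=cv2.INTER_CUBIC))
E
```

```text
clock: 3.3
eef_pos: [582.2, 174.7, 124.1]
eef_rot: [-1.57, -0.0, -0.255]
wrist_force: [1.0, 0.7, 0.2]
finger_gap: 0.5
pos [582.2 174.7 124.1] yaw -0.255 shift [13.1  4.1 -5.7] turn [-0.03  0.04  0.03] f [1.  0.7 0.2] gap 0.5 t 3.3
```

View pics/s1.png

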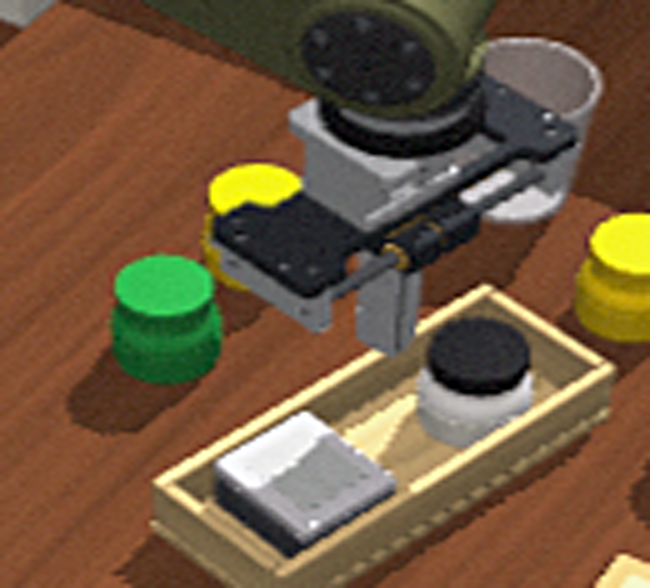

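```bash
python3 -m jog '[13,5,-6,0,0,0,13,15,-6,0,0,0,13,35,-6,0,0,0,13,55,-6,0,0,0,13,70,-6,0,0,0,13,80,-6,0,0,0,13,85,-6,0,0,0,13,87,-6,0,0,0,13,87,-6,0,0,0]' 0 20
python3 - <<'E'
from h import *
from cell import manip
s=manip.read_state(); shift(s,[*w(B,0,3),36],-.256)
E
```

```text
clock: 4.1
eef_pos: [593.9, 164.7, 36.5]
eef_rot: [-1.571, -0.0, -0.256]
wrist_force: [-0.2, 0.9, 0.3]
finger_gap: 0.6
pos [593.9 164.7  36.5] yaw -0.256 shift [-0.8  0.5  1.1] turn [-0.   -0.01  0.01] f [-0.2  0.9  0.3] gap 0.6 t 4.1
```

```bash
python3 -m jog '[0,0,0,0,0,0,0,0,0,0,0,0,0,0,0,0,0,0,0,0,0,0,0,0,0,0,0,0,0,0,0,0,0,0,0,0,0,0,0,0,0,0]' 40 12;python3 -m jog '[0,0,0,0,0,0,0,0,0,0,0,0,0,0,0,0,0,0,0,0,0,0,0,0,0,0,0,0,0,0,0,0,0,0,0,0,0,0,0,0,0,0]' 65 12;  python3 - <<'E'
from h import *
from cell import manip
s=manip.read_state(); shift(s,[*w(B,0,3),36],-.256)
for n,(x0,y0,x1,y1) in {"top":(170,130,290,250),"scene":(240,80,370,200)}.items():
    c=manip.camera(n)
    cv2.imwrite(f"pics/{n}2.png",cv2.resize(c["img"][y0:y1,x0:x1,::-1],None,fx=5,fy=5,interpolation=cv2.INTER_CUBIC))
E
```

```text
clock: 4.68
eef_pos: [594.0, 164.7, 36.7]
eef_rot: [-1.57, -0.0, -0.256]
wrist_force: [-0.4, 0.8, 3.9]
finger_gap: 39.6
clock: 5.27
eef_pos: [593.9, 164.6, 36.5]
eef_rot: [-1.571, -0.0, -0.256]
wrist_force: [0.1, 0.9, 5.3]
finger_gap: 65.1
pos [593.9 164.6  36.5] yaw -0.256 shift [-0.9  0.5  1.2] turn [-0.01 -0.02  0.01] f [0.1 0.9 5.3] gap 65.1 t 5.2667
```

View pics/top2.png

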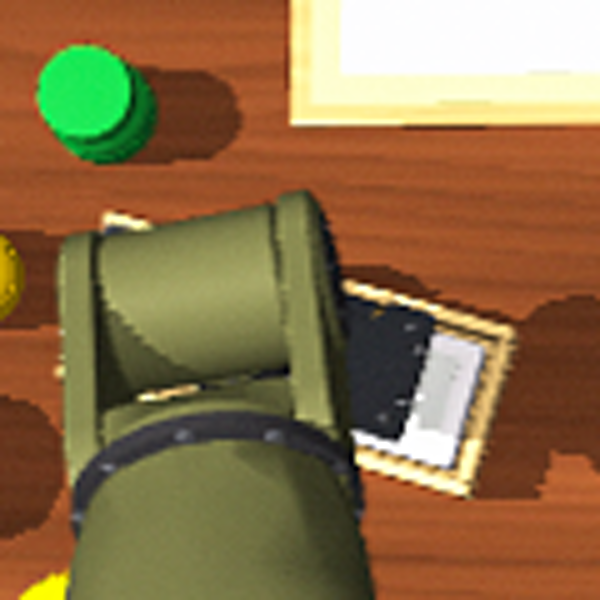

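View pics/scene2.png

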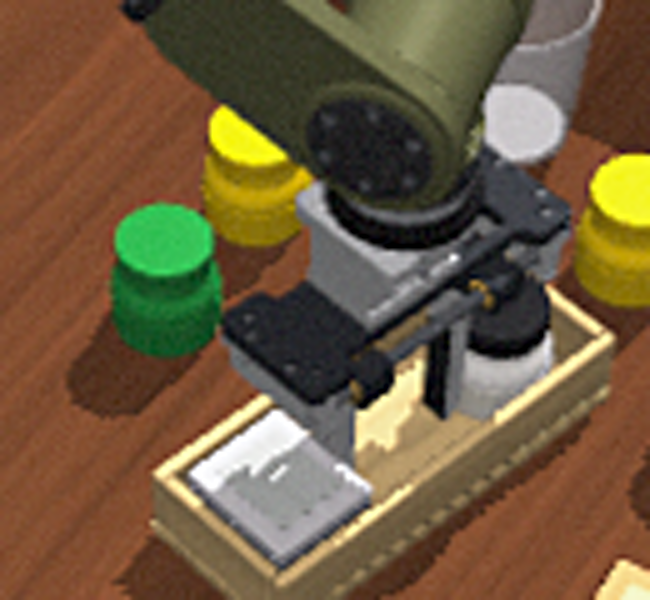

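```bash
python3 -m jog '[0,0,0,0,0,0,0,0,0,0,0,0,0,0,0,0,0,0,0,0,0,0,0,0]' 72 15;python3 -m jog '[0,0,0,0,0,0,0,0,0,0,0,0,0,0,0,0,0,0,0,0,0,0,0,0,0,0,0,0,0,0,0,0,0,0,0,0]' 78 15;  python3 - <<'E'
from h import *
from cell import manip
s=manip.read_state(); shift(s,[*w(B,0,3),36],-.256)
E
```

```text
clock: 5.7
eef_pos: [593.8, 164.6, 36.3]
eef_rot: [-1.571, 0.0, -0.256]
wrist_force: [0.1, 0.7, 3.2]
finger_gap: 71.6
clock: 6.2
eef_pos: [594.1, 165.1, 36.4]
eef_rot: [-1.57, -0.001, -0.256]
wrist_force: [3.2, 4.0, 1.4]
finger_gap: 76.4
pos [594.1 165.1  36.4] yaw -0.256 shift [-1.   0.4  0.6] turn [-0.05  0.    0.05] f [3.2 4.  1.4] gap 76.4 t 6.2
```

```bash
python3 -m jog '[0,0,0,0,0,0,0,0,0,0,0,0,0,0,0,0,0,0,0,0,0,0,0,0,0,-20,0,0,0,0,0,-50,0,0,0,0,0,-85,0,0,0,0,0,-120,0,0,0,0,0,-150,0,0,0,0,0,-160,0,0,0,0]' 50 15
python3 - <<'E'
from h import *
from cell import manip
s=manip.read_state(); shift(s,[F[0],F[1],160],.31)
s=manip.read_state(); shift(s,[F[0],F[1],160],.31-np.pi)
E
```

```text
clock: 7.03
eef_pos: [594.9, 164.7, 201.4]
eef_rot: [-1.568, -0.005, -0.256]
wrist_force: [0.7, -0.4, 0.4]
finger_gap: 50.1
pos [594.9 164.7 201.4] yaw -0.256 shift [  44.8   40.7 -351.9] turn [ -0.06 -32.45   0.35] f [ 0.7 -0.4  0.4] gap 50.1 t 7.0333
pos [594.9 164.7 201.4] yaw -0.256 shift [  44.8   40.7 -351.9] turn [-4.6000e-01  1.4755e+02 -8.0000e-02] f [ 0.7 -0.4  0.4] gap 50.1 t 7.0333
```

```bash
python3 -m jog '[5,0,-35,0,6,0,10,0,-75,0,13,0,15,0,-115,0,20,0,20,0,-155,0,27,0,25,0,-195,0,34,0,30,0,-235,0,41,0,35,0,-275,0,48,0,40,0,-312,0,54,0,43,0,-338,0,57,0,44,0,-350,0,57.6,0]' 85 20
python3 - <<'E'
from h import *
from cell import manip
c=manip.camera("top"); x0,y0,x1,y1=170,150,290,250
s=manip.read_state(); print(s["joints"].round(2)); shift(s,[F[0],F[1],160],.31-np.pi/2)
im=cv2.resize(c["img"][y0:y1,x0:x1,::-1].copy(),None,fx=6,fy=6,interpolation=cv2.INTER_CUBIC)
def dr(P,col): cv2.polylines(im,[np.round((proj(c,P)+.5-[x0,y0])*6).astype(np.int32)],True,col,1)
dr(boxpts(*B,82,224,[50]),(0,255,0)); dr(boxpts(*w(B,0,2),B[2],50,88,[50]),(0,0,255))
cv2.imwrite("pics/t3.png",im)
print(plane(c,[[0,0]],0)[0])
cv2.imwrite("pics/t3f.png",c["img"][...,::-1])
E
```

```text
clock: 7.87
eef_pos: [546.7, -188.2, 195.5]
eef_rot: [-1.572, 0.0, -1.267]
wrist_force: [0.4, -0.0, 0.1]
finger_gap: 85.0
[-0.4   0.39  1.48 -0.    1.28 -0.7 ]
pos [ 546.7 -188.5  195.5] yaw -1.266 shift [-0.6 35.5  3. ] turn [ 0.07 -0.28 -0.02] f [-0.1 -0.3  0.5] gap 85.1 t 7.9167
[1232.36114219  934.94450271    0.        ]
```

View pics/t3.png

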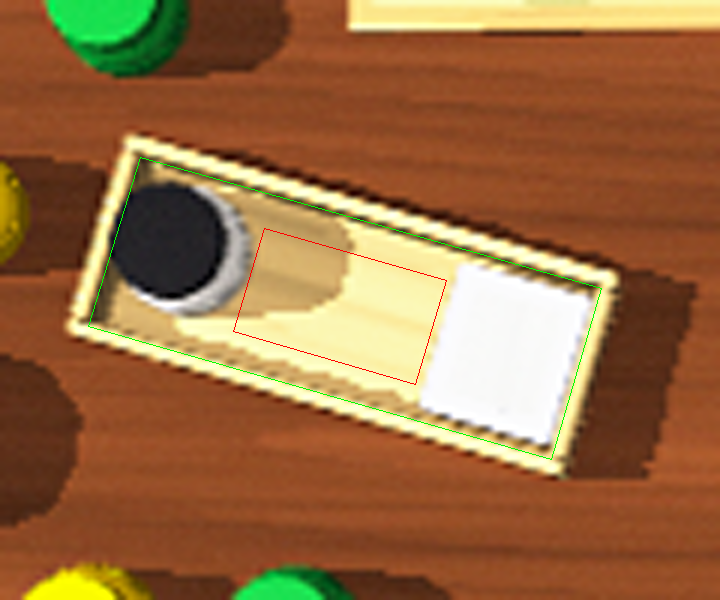

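View pics/t3f.png

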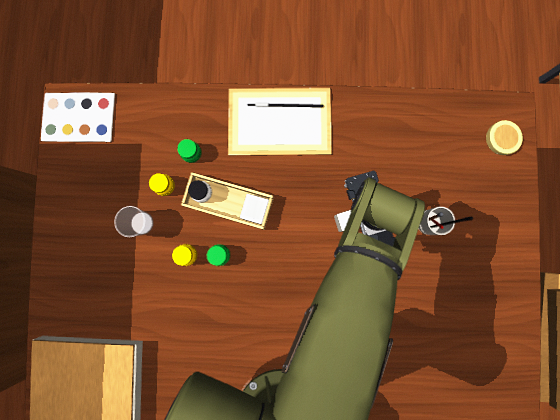

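```bash
python3 -m jog '[0,10,3,0,0,0,0,30,3,0,0,0,0,60,3,0,0,0,0,90,3,0,0,0,0,110,3,0,0,0,0,120,3,0,0,0,0,125,3,0,0,0,0,126,3,0,0,0,0,126,3,0,0,0]' 85 25; python3 -m jog '[0,0,0,0,0,0,0,0,0,0,0,0,0,0,0,0,0,0,0,0,0,0,0,0,0,0,0,0,0,0,0,0,0,0,0,0]' 40 25
python3 - <<'E'
from h import *
from cell import manip
c=manip.camera("scene"); x0,y0,x1,y1=160,170,290,290
s=manip.read_state(); shift(s,[F[0],F[1],69],.31-np.pi/2)
cv2.imwrite("pics/s4.png",cv2.resize(c["img"][y0:y1,x0:x1,::-1],None,fx=5,fy=5,interpolation=cv2.INTER_CUBIC))
E
```

```text
clock: 8.67
eef_pos: [551.1, -183.8, 71.1]
eef_rot: [-1.57, -0.001, -1.261]
wrist_force: [-0.6, -0.1, -0.3]
finger_gap: 84.9
clock: 9.17
eef_pos: [550.5, -184.3, 70.6]
eef_rot: [-1.571, -0.0, -1.262]
wrist_force: [-1.4, -0.6, 1.8]
finger_gap: 49.6
pos [ 550.5 -184.4   70.6] yaw -1.262 shift [ 2.2  1.6 -1.9] turn [ 0.   -0.05  0.01] f [-1.7 -0.9  2.9] gap 49.6 t 9.2167
```

View pics/s4.png

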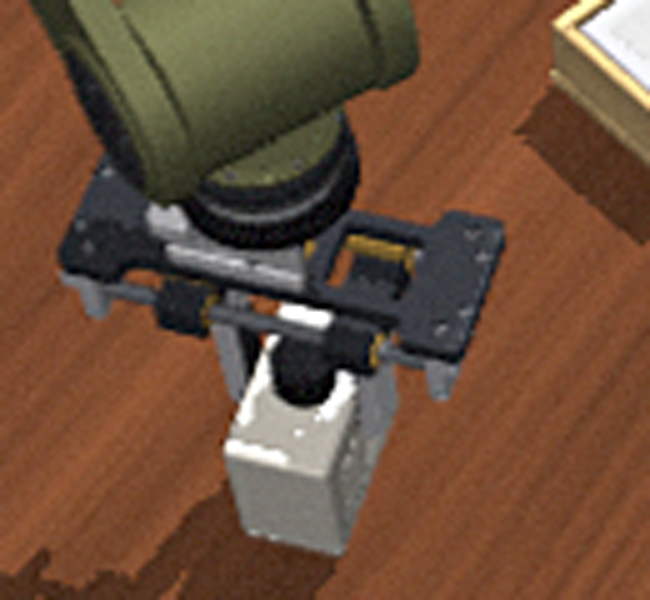

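```bash
python3 -m jog '[0,-3,0,0,0,0,0,-10,0,0,0,0,0,-25,0,0,0,0,0,-45,0,0,0,0,0,-70,0,0,0,0,0,-90,0,0,0,0,0,-105,0,0,0,0,0,-110,0,0,0,0,0,-110,0,0,0,0]' 40 30;  python3 - <<'E'
from h import *
from cell import manip
s=manip.read_state(); shift(s,[*w(B,0,4),180],-1.827)
E
```

```text
clock: 9.97
eef_pos: [550.9, -184.4, 181.7]
eef_rot: [-1.569, -0.001, -1.262]
wrist_force: [-0.2, 0.2, -2.7]
finger_gap: 49.8
pos [ 550.9 -184.4  181.7] yaw -1.262 shift [-321.6    1.5  147.6] turn [-0.11 32.39  0.05] f [-0.2  0.2 -2.7] gap 49.8 t 9.9667
```

```bash
python3 -m jog '[-10,0,5,0,1,0,-35,0,16,0,4,0,-70,0,32,0,7,0,-105,0,48,0,11,0,-140,0,64,0,14,0,-175,0,80,0,18,0,-210,0,96,0,21,0,-245,0,112,0,25,0,-278,0,128,0,28,0,-300,0,138,0,30.5,0]';  python3 - <<'E'
from h import *
from cell import manip
s=manip.read_state(); shift(s,[*w(B,0,4),180],-1.827)
E
```

```text
clock: 10.8
eef_pos: [590.1, 146.7, 178.8]
eef_rot: [-1.573, -0.0, -1.795]
wrist_force: [-0.3, -0.0, -2.7]
finger_gap: 49.5
pos [590.1 146.7 178.8] yaw -1.795 shift [-20.5  -1.2  -1.1] turn [0.12 1.83 0.03] f [-0.3 -0.  -2.7] gap 49.5 t 10.8
```

```bash
python3 -m jog '[-10,0,-2,0,1,0,-13,0,-2,0,1.8,0,-13,0,-2,0,1.8,0,-13,0,-2,0,1.8,0]';  python3 - <<'E'
from h import *
from cell import manip
s=manip.read_state(); shift(s,[*w(B,0,4),180],-1.827)
for n,(x0,y0,x1,y1) in {"scene":(240,40,370,190)}.items():
    c=manip.camera(n); im=cv2.resize(c["img"][y0:y1,x0:x1,::-1].copy(),None,fx=4,fy=4,interpolation=cv2.INTER_CUBIC)
    def dr(P,col): cv2.polylines(im,[np.round((proj(c,P)+.5-[x0,y0])*4).astype(np.int32)],True,col,1)
    p=s["eef_pos"]; zb=p[2]-70.6
    a=s["eef_rot"][2]; 
    for o,col in((0,(0,0,255)),(2.2,(0,255,0))):
        q=p[:2]+o*np.array([np.cos(a),np.sin(a)])
        dr(boxpts(*q,a+np.pi/2,50,88,[zb]),col); dr(boxpts(*q,a+np.pi/2,50,88,[zb+80]),col)
    cv2.imwrite("pics/s5.png",im)
E
```

```text
clock: 11.13
eef_pos: [591.4, 155.9, 179.7]
eef_rot: [-1.572, -0.001, -1.825]
wrist_force: [-0.4, 0.0, -2.9]
finger_gap: 49.5
pos [591.4 155.9 179.7] yaw -1.825 shift [-11.2  -0.3  -0.7] turn [0.06 0.1  0.04] f [-0.4  0.  -2.9] gap 49.5 t 11.1333
```

View pics/s5.png

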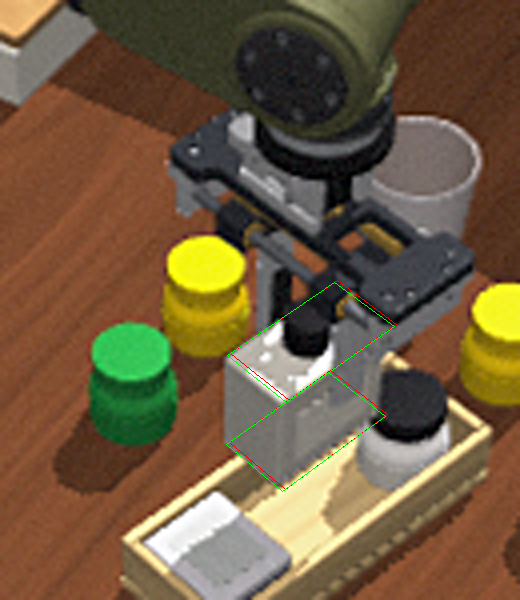

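```bash
python3 -m jog '[-6,5,0,0,0,0,-11,12,0,0,0,0,-12.3,20,0,0,0,0,-12.3,25,0,0,0,0,-12.3,25,0,0,0,0,-12.3,25,0,0,0,0]';  python3 - <<'E'
from h import *
from cell import manip
s=manip.read_state(); shift(s,[*w(B,0,5),79],-1.827)
for n,(x0,y0,x1,y1) in {"scene":(240,60,370,190)}.items():
    c=manip.camera(n); im=cv2.resize(c["img"][y0:y1,x0:x1,::-1].copy(),None,fx=4.6,fy=4.6,interpolation=cv2.INTER_CUBIC)
    def dr(P,col): cv2.polylines(im,[np.round((proj(c,P)+.5-[x0,y0])*4.6).astype(np.int32)],True,col,1)
    p=s["eef_pos"]; zb=p[2]-70.6
    a=s["eef_rot"][2]; 
    for o,col in((2.6,(0,255,0)),):
        q=p[:2]+o*np.array([np.cos(a),np.sin(a)])
        dr(boxpts(*q,a+np.pi/2,50,88,[zb]),col); dr(boxpts(*q,a+np.pi/2,50,88,[zb+80]),col)
    dr(boxpts(*w(B,0,-80),B[2],72,64,[50]),(255,0,0))
    dr(boxpts(*B,98,240,[50]),(0,0,255))
    cv2.imwrite("pics/s6.png",im)
E
```

```text
clock: 11.68
eef_pos: [594.5, 168.4, 154.9]
eef_rot: [-1.572, -0.0, -1.825]
wrist_force: [0.7, -0.0, -3.1]
finger_gap: 50.0
pos [594.5 168.4 154.9] yaw -1.825 shift [ 0.7 75.9 -0.5] turn [0.05 0.1  0.03] f [ 0.7 -0.  -3.1] gap 50.0 t 11.6833
```

View pics/s6.png

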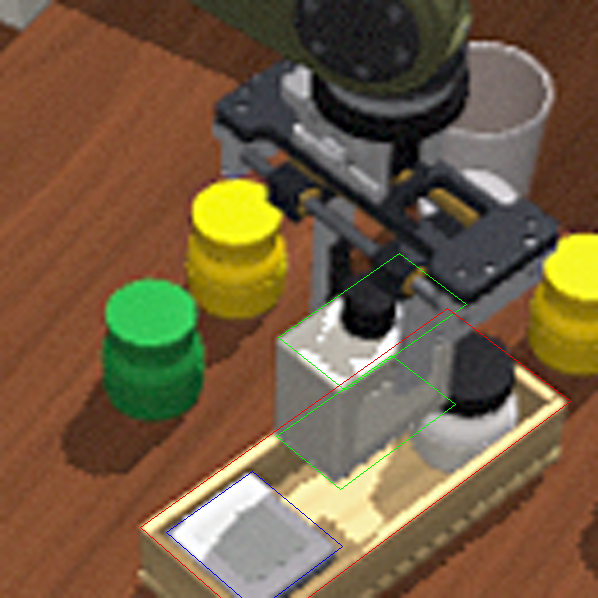

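```bash
python3 -m jog '[0,5,0,0,0,0,0,10,0,0,0,0,0,15,0,0,0,0,0,20,0,0,0,0,0,24,0,0,0,0,0,27,0,0,0,0,0,28,0,0,0,0,0,28,0,0,0,0]';  python3 - <<'E'
from h import *
from cell import manip
s=manip.read_state(); shift(s,[*w(B,0,5),79],-1.827)
for n,(x0,y0,x1,y1) in {"scene":(240,60,370,190)}.items():
    c=manip.camera(n); im=cv2.resize(c["img"][y0:y1,x0:x1,::-1].copy(),None,fx=4.6,fy=4.6,interpolation=cv2.INTER_CUBIC)
    cv2.imwrite("pics/s7.png",im)
E
```

```text
clock: 12.4
eef_pos: [594.6, 168.5, 127.1]
eef_rot: [-1.571, -0.0, -1.825]
wrist_force: [-0.2, -0.5, -2.7]
finger_gap: 49.4
pos [594.6 168.5 127.1] yaw -1.825 shift [ 0.9 48.1 -0.6] turn [0.02 0.1  0.01] f [-0.2 -0.5 -2.7] gap 49.4 t 12.4
```

View pics/s7.png

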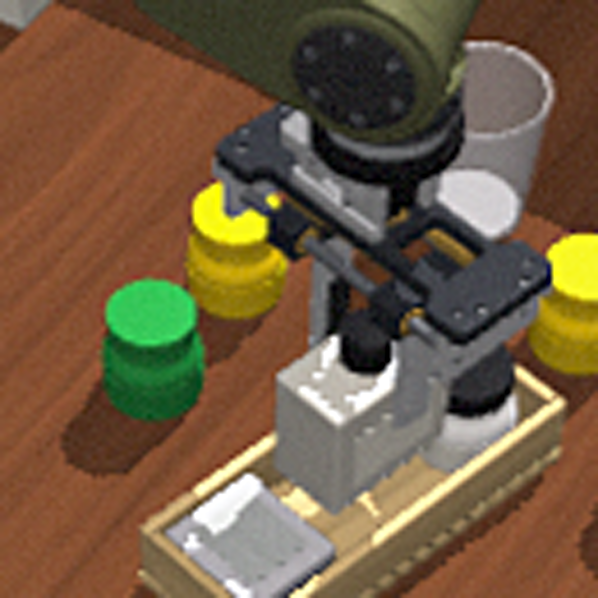

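```bash
python3 -m jog '[0,4,0,0,0,0,0,8,0,0,0,0,0,12,0,0,0,0,0,15,0,0,0,0,0,15,0,0,0,0]'; python3 -m jog '[0,4,0,0,0,0,0,8,0,0,0,0,0,12,0,0,0,0,0,16,0,0,0,0,0,20,0,0,0,0,0,22,0,0,0,0,0,22,0,0,0,0]'
```

```text
clock: 12.87
eef_pos: [594.4, 168.5, 111.4]
eef_rot: [-1.572, -0.001, -1.825]
wrist_force: [-0.7, 0.1, -2.0]
finger_gap: 50.0
clock: 13.45
eef_pos: [594.5, 168.5, 89.7]
eef_rot: [-1.572, -0.0, -1.825]
wrist_force: [-0.9, 0.2, -3.7]
finger_gap: 49.6
```

```bash
python3 -m jog '[0,2,0,0,0,0,0,4,0,0,0,0,0,6,0,0,0,0,0,8,0,0,0,0,0,9,0,0,0,0,0,10,0,0,0,0,0,10,0,0,0,0,0,10,0,0,0,0]'; python3 -m jog '[0,0.5,0,0,0,0,0,1,0,0,0,0,0,1,0,0,0,0,0,1,0,0,0,0]'
```

```text
clock: 14.12
eef_pos: [594.7, 168.5, 80.4]
eef_rot: [-1.571, -0.0, -1.825]
wrist_force: [-0.7, -0.1, -2.0]
finger_gap: 49.8
clock: 14.45
eef_pos: [594.7, 168.5, 79.4]
eef_rot: [-1.571, 0.0, -1.825]
wrist_force: [-0.1, -0.4, -2.6]
finger_gap: 49.6
```

```bash
python3 -m jog '[0,0.5,0,0,0,0,0,1,0,0,0,0,0,1,0,0,0,0,0,1,0,0,0,0]'; python3 -m jog '[0,0.2,0,0,0,0,0,0.5,0,0,0,0,0,0.5,0,0,0,0]'
```

```text
clock: 14.78
eef_pos: [594.8, 168.6, 78.6]
eef_rot: [-1.571, 0.0, -1.825]
wrist_force: [-0.8, -0.2, -0.1]
finger_gap: 50.4
clock: 15.03
eef_pos: [594.8, 168.6, 78.6]
eef_rot: [-1.57, 0.0, -1.825]
wrist_force: [-4.6, -0.1, 5.7]
finger_gap: 50.1
```

Floor contact, at the expected height (78.6). Open just enough and look before retreating.

```bash
python3 -m jog '[0,0,0,0,0,0,0,0,0,0,0,0,0,0,0,0,0,0,0,0,0,0,0,0,0,0,0,0,0,0]' 64 15; python3 -m jog '[0,-4,0,0,0,0,0,-15,0,0,0,0,0,-35,0,0,0,0,0,-65,0,0,0,0,0,-100,0,0,0,0,0,-135,0,0,0,0,0,-170,0,0,0,0,0,-190,0,0,0,0,0,-200,0,0,0,0]' 66 15
python3 - <<'E'
from h import *
from cell import manip
c=manip.camera("scene"); x0,y0,x1,y1=240,60,370,220
cv2.imwrite("pics/s8.png",cv2.resize(c["img"][y0:y1,x0:x1,::-1],None,fx=4,fy=3.7,interpolation=cv2.INTER_CUBIC))
E
```

```text
clock: 15.45
eef_pos: [594.7, 168.5, 77.8]
eef_rot: [-1.571, -0.0, -1.825]
wrist_force: [-0.1, 0.0, -0.0]
finger_gap: 64.0
clock: 16.2
eef_pos: [595.1, 168.7, 282.6]
eef_rot: [-1.566, 0.003, -1.825]
wrist_force: [0.4, -0.4, 0.8]
finger_gap: 65.8
```

View pics/s8.png

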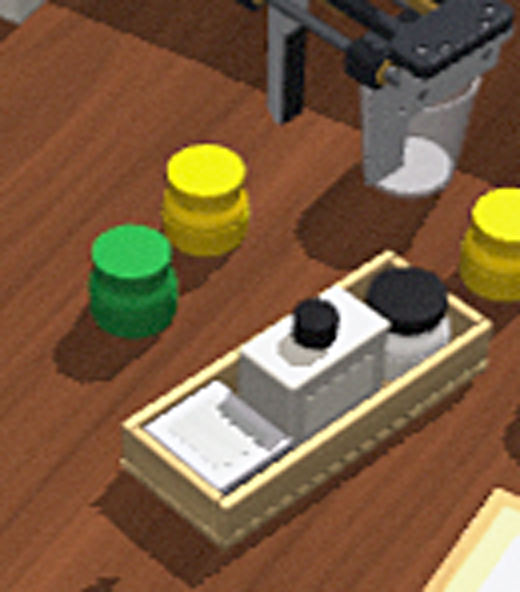

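```bash
python3 -m jog '[30,0,0,0,0,0,60,0,0,0,0,0,95,0,0,0,0,0,130,0,0,0,0,0,165,0,0,0,0,0,195,0,0,0,0,0,215,0,0,0,0,0,220,0,0,0,0,0,220,0,0,0,0,0]'
python3 - <<'E'
from h import *
from cell import manip
ims=[]
for n,(x0,y0,x1,y1) in {"top":(170,150,290,250),"scene":(245,95,365,215)}.items():
    c=manip.camera(n); im=cv2.resize(c["img"][y0:y1,x0:x1,::-1].copy(),None,fx=3.3,fy=4.8,interpolation=cv2.INTER_CUBIC)
    def dr(P,col): cv2.polylines(im,[np.round((proj(c,P)+.5-[x0,y0])*[3.3,4.8]).astype(np.int32)],True,col,1)
    dr(boxpts(*w(B,1,2.4),B[2],50,88,[88]),(0,0,255)); dr(boxpts(*w(B,1,-79),B[2],72,64,[50]),(255,0,0))
    ims.append(np.pad(im,((0,580-im.shape[0]),(0,0),(0,0))))
    if n=="top":
        for t in("cup","brushpot"): print(t,[(m["xy"],m["score"]) for m in manip.masks_of(t,c)[:1]])
cv2.imwrite("pics/fin.png",np.hstack(ims))
print(manip.read_state()["clock"])
E
```

```text
clock: 17.0
eef_pos: [538.9, -45.2, 277.0]
eef_rot: [-1.572, -0.0, -1.827]
wrist_force: [0.0, 0.3, 0.4]
finger_gap: 65.6
cup [([131.5, 220.5], 0.91)]
brushpot [([435.5, 224.5], 0.76)]
17.2
```

View pics/fin.png

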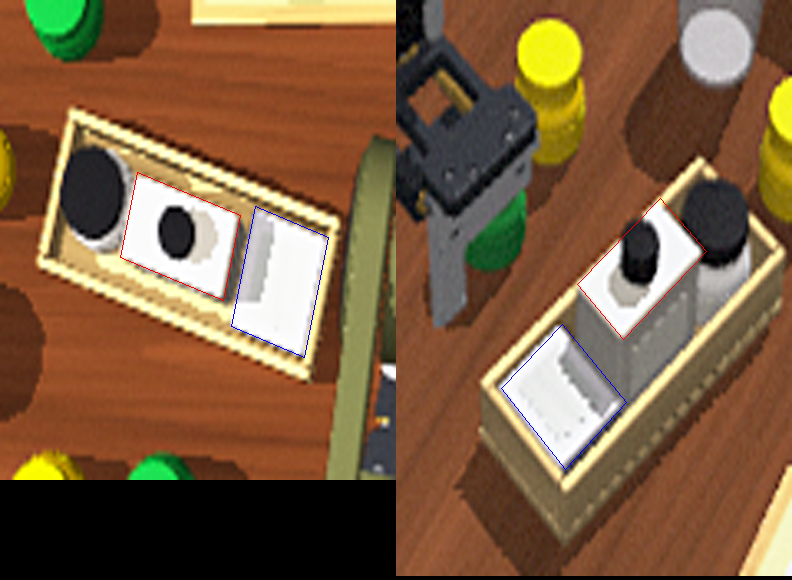

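Flask and tin top faces match the outlines for standing flat on the floor in both views. The jar stands upright at its end, and the cup and pot are where they were.

```bash
python3 -m jog '[0,0,0,0,0,0,0,0,0,0,0,0]'; python3 -c "
from cell import manip
print(manip.sign_off())"
```

```text
clock: 17.37
eef_pos: [539.4, -43.6, 277.7]
eef_rot: [-1.571, -0.0, -1.824]
wrist_force: [-0.0, -0.2, -0.8]
finger_gap: 66.3
the job is handed in; nothing more can be done
None
```

The paint box is packed and the job was handed in at about 17 s on the robot's clock; `sign_off` gave no verdict.

- **Making room:** I lowered the closed fingers between the tin and the black-lidded jar and opened them. Both slid out to the end walls, and the fingers stalled at 76.4 mm, about 101 mm over their backs.
- **Placing the flask:** I gripped it across its 50 mm width and turned it to line up with the box. It touched the floor at the expected height (tool centre point at 78.6 mm). I then opened the fingers and moved the arm clear.

**Last checks:**
- In both cameras the top faces of the flask and tin matched the outlines for standing flat on the box floor.
- I judged the jar by eye only, and it stands upright at its end.
- The cup and brush pot were found 2 px and 4 px from their first detections. That is roughly 5 mm and 12 mm, and I put it down to detection noise and the arm partly hiding the pot. The arm did not come near either of them.
- The largest wrist force I read was about 7 N, at floor contact, and no check failed.
- The two cameras disagreed by 2 to 4 mm on where the box and flask stood, within the clearances I used.

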